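# Press a clamping square into the corner of a spice ledge and hold it

## Task

The white side rail of the little spice ledge (the one on the brass hinge) is swung inward by its spring and has to be held square. Pick up the blue right-angle square by its wooden grip, lower it inside the ledge's corner and press it in, close over the ledge's board, until its two outer faces lie flat against the two sides of the corner and the side rail stands square to the back rail. Finish while still gripping the square and pressing it firmly into the corner; do not let go, and leave the jars, mill, cups and timer around it where they stand.

Things in the scene. Friction and masses are not known exactly. Their poses are not given: they have to be found in the camera images.
- square: loose blue right-angle square, 0.35 kg, lying flat. Origin: underside, below the grip's axis; z up. Legs 14 mm thick, 24 high. Outer faces (mm): plane x=+50 from y=-60 to 42, and plane y=+50 from x=-60 to 42; the outer corner between them is cut away by 8 mm. A web 12 mm high fills x, y = -15 to 39.
- square_grip (a point): point on the axis of the square's upright beech grip, 50 mm above its underside: a post 24 x 24 mm, sides along the square's x and y (fingers may close along either), its top 72 mm above the underside; free for fingers from 26 mm above the underside upward
- square_toe_x (a point): point on the square's x = +50 mm outer face at the free end of that leg: (50, -60, 12) mm in the square's frame
- square_toe_y (a point): point on the square's y = +50 mm outer face at the free end of that leg: (-60, 50, 12) mm in the square's frame
- ledge: spice ledge, fixed to the worktop: grey board with white rails. Origin: inside corner of the rails at worktop height; z up. The inside lies toward -x, -y. Back rail: inner face y=0, x=-150 to 0 mm. Fixed corner post: inner face x=0, y=-19 to 0; the hinged side rail continues it to y=-150. Rails and post 14 mm thick, tops 48 mm above the worktop.
- ledge_seat (a point): where the square's origin comes when fully seated, its axes parallel to the ledge's: (-50, -50, 12) mm in the ledge's frame, on the board's top, which is 12 mm above the worktop. The board covers x, y = -150 to 14 mm, less its front quarter x and y < -95
- side_rail (a joint): side rail's angle about its upright hinge at (0, -20) mm in the ledge's frame: 0 = square, in line with the post; positive = swung inward. Starts at 0.2 against a stop, free end 26 mm inward. A spring (0.16 to 0.25 N m, 2 to 3 N at the square's toe) pushes it inward: it follows the square. Overpushed limit -0.06.
- side_rail_tip (a point): top of the side rail's inner face at its free end, 130 mm from the hinge
- spice_jar_1: spice jar with dark lid, 41x41x105 mm, origin under its centre; a bystander to be left alone
- spice_jar_2: spice jar with dark lid, 41x41x105 mm, origin under its centre; a bystander to be left alone
- pepper_mill: flame-orange mill, 65x65x206 mm, origin under its centre; a bystander to be left alone
- timer: round white and black kitchen timer, 61x61x54 mm, origin under its centre; a bystander to be left alone
- green_cup: green mug, 78x112x102 mm, origin under its centre; a bystander to be left alone
- espresso_cup_2: small white cup, green inside, 64x94x54 mm, origin under its centre; a bystander to be left alone
Not all that is in view belongs to the job. Of the things that look like the ledge, the larger one is meant.

How it is judged:
By the outcome, as a careful person would: the job done as asked, in the order asked, and still so for the second after the job is handed in, while the arm keeps its last pose, push and grip.
It also fails if it takes over 42 s, if anything falls off the work surface, if the arm or the gripper's body presses on something with over 40 N, if the wrist force passes 120 N, or if a joint passes its speed limit or range.

## Robot

A 6-joint arm with a two-finger parallel gripper is mounted at the origin on a cart in front of the work surface, level with it; the furniture and walls round the work are solid. World frame = base frame: x ahead of the robot, y to its left, z up, the work surface at z = 0. Lengths are in m, angles in rad, forces in N, time in s.
With the tool pointing down it reaches from about 0.35 to 0.85 m from the base axis. Payload 8.1 kg.
Tool frame: the origin (TCP) lies at the centre of the arm's flange, where the gripper is bolted on; the fingertips stand 186 mm ahead of it and the grasp point (between the pads) lies 167 mm ahead of it (robot.grasp_offset is the distance from the TCP to the grasp point, in m); z points along the fingers, y is the line along which they close (so a half turn about z gives the same grasp; the last joint's range is limited). The gripper opens to 93 mm and grips with 3 to 60 N. Pads are 15 mm wide; open, the fingers measure 128 mm over their backs; the gripper's body (75 mm by 188 mm) begins 65 mm behind the grasp point.
Start: joints at [-1.331, 0.13, 1.488, -0, 1.523, -0.085], TCP at [0.191, -0.569, 0.405] pointing down, gripper open.
Joint ranges: [-2.96, 2.96], [-0.89, 2.26], [0.02, 2.5], [-1.34, 4.48], [0, 2.73], [-2.66, 2.66]. Speed limits (rad/s): [2.39, 2.39, 2.79, 3.14, 3.14, 3.14].

## Interface

Orientations are given as a rotation vector (axis times angle).
In Python, from plant import robot gives the robot as it stands.
- The arm moves only by the tool drive_tool, never from a script. Its argument "moves" is one flat list of numbers, 7 for each row, row after row: the finger opening in mm, from 0 to 93, then the shift along the tool's x, y, z in mm, then the turn, a rotation vector about the tool's x, y, z in degrees. A call has 1 to 8 rows; each row shifts and turns the commanded pose from where the row before left it, along the tool's axes as they then stand; what a row does not reach is not made up. A row lasts 1/10 s, in which the tool goes at most 50 mm and 8.59 degrees, less where a joint would pass 70% of its speed; a pose out of reach is approached as far as the arm can. A call is refused whole if a number of a shift passes 50 or a number of a turn 8.59, either way. A call with a gripper value outside its range is refused whole. The fingers move at their own pace and stop on an object; "grip_force" is the grip in N (left out, the last holds). Time passes only in rows, so rows that do not move let the fingers close. It gives the time, the measured TCP pose, the force, the opening and the grip force at its end, in the units of the state.
- robot.read_state(): the state, without advancing time (a new reading comes with each control period).
- robot.read_camera(name): name is "scene" or "top" or "wrist"; returns a dict with "color" (480x640x3 uint8, red, green, blue), "depth" (480x640 float32, m along the optical axis (not along the pixel's ray), 0 where there is no reading), "mtx" (3x3 intrinsics, pixels), "dist_coeffs" ([k1, k2, p1, p2, k3] as OpenCV has them; the pictures are not rectified), "R" (3x3) and "t" (3): a world point X has camera coordinates R X + t. Camera axes: x right, y down, z forward; pixel columns grow to the right and rows downward; lengths in m; the calibration is good to about 2 mm. A picture is of the moment at which its call begins.
- robot.close_job(): hands the job in; it is judged then, once.
The state is a dict: "t": time; "q": joint angles; "dq": joint speeds; "joint_torque": joint torques, N m; "tool_pos": TCP position; "orientation": TCP orientation; "force": force on the tool from outside, world axes, zero at the start; "wrist_torque": the same for the moment, N m; "opening": finger opening in m; "gripper_force": force on a finger pad.
Only numpy, scipy, OpenCV 4.12 (cv2) and the standard library are available. Lean on these libraries where they do the work, as an engineer would, in place of code of your own. Each camera call takes 0.05 s, during which the arm holds its last target. There are 200 camera calls.

## Working session

There is one attempt and no reset: what is moved stays moved. The work goes in short steps, Python scripts to look and compute and a tool call to move; the robot and the scene stay as the last step left them, time stands still between calls to the robot, and variables do not carry over. Pictures are saved under pics/ and viewed, at most 10 in all, crops included, and the job is handed in when it is done.

Besides the shell and the picture viewer there is one more tool, called after "Call:" as name(argument=value, ...) on one line, values as JSON. drive_tool: Moves the arm, as the interface text tells. Its arguments: {"type":"object","properties":{"moves":{"type":"array","items":{"type":"number"}},"grip_force":{"type":"number"}},"required":["moves"]}

```bash
mkdir -p pics; ls; python3 - <<'E'
from plant import robot
import cv2,numpy as np
s=robot.read_state();print({k:np.round(v,3).tolist() for k,v in s.items()})
for n in("top","scene"):
    c=robot.read_camera(n);np.savez(n+"0.npz",**c);cv2.imwrite(f"pics/{n}0.png",c["color"][:,:,::-1]);print(n,c["mtx"].round(1).tolist(),c["dist_coeffs"],(-c["R"].T@c["t"]).round(3))
E
```

```text
pics
{'t': 0.0, 'q': [-1.331, 0.131, 1.489, -0.0, 1.523, -0.085], 'dq': [0.001, 0.0, 0.001, -0.002, -0.001, -0.0], 'joint_torque': [-0.0, -55.984, -49.176, 0.077, 0.036, -0.0], 'tool_pos': [0.191, -0.568, 0.404], 'orientation': [-3.098, -0.508, 0.0], 'force': [0.012, 0.146, -0.382], 'wrist_torque': [0.008, -0.001, -0.041], 'gripper_force': 0.0, 'opening': 0.093}
top [[551.4, 0.0, 317.2], [0.0, 551.4, 238.3], [0.0, 0.0, 1.0]] [-0.04032589  0.          0.          0.          0.        ] [0.333 0.053 1.248]
scene [[548.0, 0.0, 320.6], [0.0, 548.0, 241.0], [0.0, 0.0, 1.0]] [-0.13583268  0.          0.          0.          0.        ] [-0.28   0.696  1.1  ]
```

View pics/top0.png

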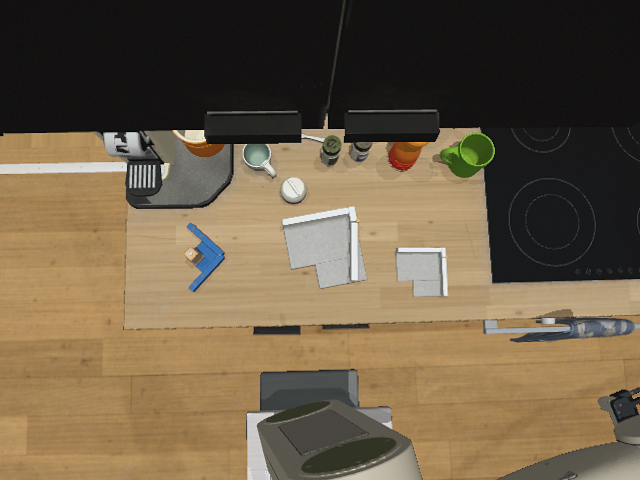

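View pics/scene0.png

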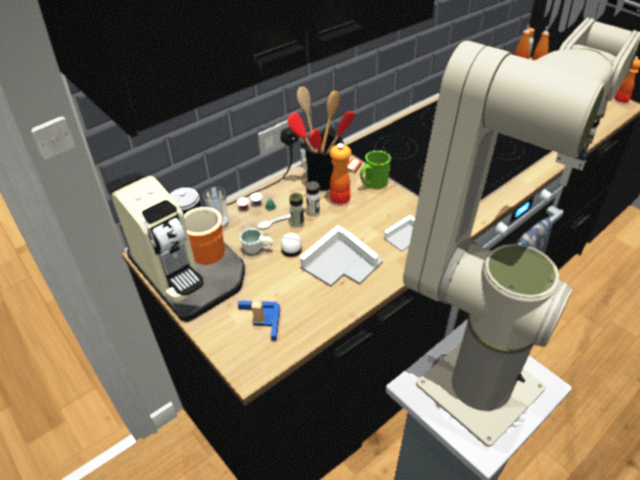

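The top view shows the blue square at about (205,257), its outer corner pointing right. The large ledge has its corner at about (355,210), with the back rail running left and the side rail running down. Next I measure both.

```bash
cat > h.py <<'E'
import numpy as np,cv2
def cloud(c):
    H,W=c["depth"].shape
    uv=np.stack(np.meshgrid(np.arange(W),np.arange(H)),-1).reshape(-1,1,2).astype(np.float64)
    n=cv2.undistortPoints(uv,c["mtx"],c["dist_coeffs"]).reshape(H,W,2)
    d=c["depth"].astype(float)[...,None]
    return (np.concatenate([n*d,d],-1)-c["t"])@c["R"]
def line(p):
    vx,vy,x,y=cv2.fitLine(p.astype(np.float32),cv2.DIST_HUBER,0,.001,.001).ravel(); return np.array([x,y]),np.array([vx,vy])
E
python3 - <<'E'
from h import *
for n in("top","scene"):
    c=dict(np.load(n+"0.npz"));P=cloud(c);col=c["color"].astype(int);r,g,b=col[...,0],col[...,1],col[...,2];z=P[...,2]
    np.savez(n+"P.npz",P=P)
    ok=c["depth"]>0
    m=ok&(b>r+60)&(b>g+30)&(z<.1)&(z>-.02)&(P[...,0]>.2)&(P[...,1]>.1)&(P[...,1]<.45)
    print(n,"blue",m.sum(),"z pct",np.percentile(z[m],[5,50,95]).round(4))
    t=m&(abs(z-.024)<.006); Q=P[t][:,:2]
    hull=cv2.convexHull((Q*1000).astype(np.float32)); print("blue top hull",cv2.approxPolyDP(hull,5,True).reshape(-1,2).round(0).tolist())
    w=ok&(abs(z-.048)<.007)&(r>150)&(b>150)&(P[...,0]>.3)&(P[...,0]<.7)&(P[...,1]>-.15)&(P[...,1]<.25)
    k,l,st,ce=cv2.connectedComponentsWithStats(w.astype(np.uint8))
    for i in range(1,k):
        if st[i,4]>40: print("white",st[i].tolist(),P[l==i].mean(0).round(3),cv2.approxPolyDP(cv2.convexHull((P[l==i][:,:2]*1000).astype(np.float32)),5,True).reshape(-1,2).round(0).tolist())
    wd=ok&(z>.06)&(z<.085)&(P[...,0]>.25)&(P[...,0]<.45)&(P[...,1]>.15)&(P[...,1]<.4)
    print("grip",wd.sum(),P[wd].mean(0).round(4),cv2.minAreaRect((P[wd][:,:2]*1000).astype(np.float32)))
E
```

```text
top blue 817 z pct [0.0099 0.0226 0.0278]
blue top hull [[566.0, 281.0], [560.0, 287.0], [423.0, 284.0], [416.0, 273.0], [486.0, 207.0], [499.0, 207.0]]
white [259, 161, 17, 14, 86] [0.685 0.103 0.05 ] [[688.0, 123.0], [669.0, 90.0], [698.0, 105.0]]
white [282, 177, 23, 23, 379] [0.638 0.048 0.046] [[664.0, 50.0], [657.0, 66.0], [633.0, 73.0], [617.0, 64.0], [613.0, 42.0], [624.0, 26.0], [647.0, 23.0], [661.0, 34.0]]
white [282, 207, 75, 18, 492] [ 0.573 -0.015  0.048] [[564.0, -91.0], [591.0, -87.0], [565.0, 74.0], [554.0, 68.0]]
white [351, 223, 7, 58, 399] [ 0.491 -0.083  0.048] [[555.0, -79.0], [430.0, -75.0], [427.0, -87.0], [554.0, -92.0]]
grip 0 [nan nan nan] ((0.0, 0.0), (0.0, 0.0), 0.0)
scene blue 488 z pct [0.0086 0.0208 0.027 ]
blue top hull [[563.0, 279.0], [553.0, 285.0], [418.0, 281.0], [416.0, 273.0], [489.0, 208.0], [501.0, 209.0], [557.0, 265.0]]
white [300, 225, 78, 35, 525] [ 0.539 -0.042  0.047] [[568.0, 71.0], [552.0, 70.0], [431.0, -75.0], [433.0, -89.0], [566.0, -96.0], [594.0, -87.0]]
white [282, 233, 18, 14, 171] [0.638 0.049 0.047] [[667.0, 43.0], [646.0, 74.0], [629.0, 72.0], [613.0, 52.0], [615.0, 40.0], [633.0, 22.0], [662.0, 29.0]]
white [248, 236, 25, 10, 81] [0.688 0.114 0.049] [[675.0, 87.0], [699.0, 104.0], [699.0, 152.0], [669.0, 94.0]]
grip 0 [nan nan nan] ((0.0, 0.0), (0.0, 0.0), 0.0)<stdin>:15: RuntimeWarning: Mean of empty slice.
  ret = um.true_divide(
```

```bash
python3 - <<'E'
from h import *
ang=lambda v:np.degrees(np.arctan2(v[1],v[0]))
for n in("top","scene"):
    c=dict(np.load(n+"0.npz"));P=np.load(n+"P.npz")["P"];col=c["color"].astype(int);r,g,b=col[...,0],col[...,1],col[...,2];X,Y,z=P[...,0],P[...,1],P[...,2];ok=c["depth"]>0
    t=ok&(b>r+60)&(b>g+30)&(abs(z-.024)<.005)&(abs(X-.49)<.12)&(Y>.19)&(Y<.3)
    L=[]
    for s in(-1,1):
        p=P[t&((X-.491)*s>.012)][:,:2]
        o,v=line(p)
        for _ in range(3):
            d=abs((p-o)@[-v[1],v[0]]);p=p[d<.009];o,v=line(p)
        if v[0]*s<0:v=-v
        L.append((o,v));print(n,"leg",s,len(p),o.round(4),ang(v).round(2))
    (o1,v1),(o2,v2)=L
    C=o1+v1*np.linalg.solve(np.c_[v1,-v2],o2-o1)[0]
    bis=v1+v2;bis/=np.linalg.norm(bis)
    print("square origin",(C+bis*43*2**.5*1e-3).round(4),"yaw",(ang(-bis)-45).round(2))
    gr=ok&(z>.06)&(z<.09)&(abs(X-.49)<.06)&(abs(Y-.275)<.06);print("grip",gr.sum(),P[gr].mean(0).round(4))
    w=ok&(abs(z-.048)<.005)&(r>150)&(b>150)
    d=np.array([26,-161.])/163.1;o=np.array([.573,-.015])
    D=abs((P[...,:2]-o)@[-d[1],d[0]])
    p=P[w&(D<.012)&(Y<.085)&(Y>-.075)][:,:2];o,v=line(p);v=v if v[1]<0 else -v
    print("back",len(p),o.round(4),ang(v).round(2))
    p=P[w&(X<.545)&(X>.42)&(abs(Y+.083)<.012)][:,:2];os,vs=line(p);vs=vs if vs[0]<0 else -vs
    y=np.array([-v[1],v[0]])
    side=(ang(vs)-ang(-y)+180)%360-180;th=np.radians(side)
    # side mid line passes hinge + 7mm outward normal ; hinge=(0,-20)
    # corner K = o - 7mm*y + s*v ; find s
    R=np.c_[v,y];nloc=R.T@np.array([-vs[1],vs[0]]);nloc*=np.sign(nloc[0]);n_=R@nloc
    K0=o-.007*y
    # (K0+s v + R@(0,-.02)+.007 n_ - os).n_=0
    s=-((K0-.02*y+.007*n_-os)@n_)/(v@n_)
    K=K0+s*v
    print("side angle",side.round(2),"corner K",K.round(4),"seat",(K+R@[-.05,-.05]).round(4),"yaw",ang(v).round(2))
    # check ends of the rail along v
    q=P[w&(abs((P[...,:2]-o)@y)<.009)&(Y<.1)&(Y>-.11)][:,:2];e=(q-K)@v;print("rail x extent (-.150..+.014)",e.min().round(4),e.max().round(4))
E
```

```text
top leg -1 208 [0.4458 0.2532] 136.11
top leg 1 204 [0.5313 0.25  ] 47.75
square origin [0.4909 0.2686] yaw -133.07
grip 129 [0.4903 0.2693 0.0713]
back 389 [ 0.5721 -0.0012] -80.55
side angle -11.42 corner K [ 0.5773 -0.075 ] seat [ 0.5198 -0.0339] yaw -80.55
rail x extent (-.150..+.014) -0.1492 0.0143
scene leg -1 139 [0.449 0.25 ] 137.63
scene leg 1 90 [0.5349 0.2553] 47.2
square origin [0.4903 0.2707] yaw -132.58
grip 103 [0.4902 0.2703 0.0691]
back 217 [0.5721 0.0033] -80.29
side angle -12.66 corner K [ 0.5785 -0.0754] seat [ 0.5207 -0.0346] yaw -80.29
rail x extent (-.150..+.014) -0.1495 0.0158
```

Call:
drive_tool(moves=[93, 0, 0, 0, 0, 0, -7.1, 93, 0, 0, 0, 0, 0, -7.1, 93, 0, 0, 0, 0, 0, -7.1, 93, 0, 0, 0, 0, 0, -7.1, 93, 36, -6, 0, 0, 0, 0, 93, 36, -6, 0, 0, 0, 0, 93, 36, -6, 0, 0, 0, 0, 93, 36, -6, 0, 0, 0, 0])

```text
t: 0.9
tool_pos: [0.2726, -0.4456, 0.4042]
orientation: [-2.88, -1.252, -0.0]
force: [0.4, -0.1, 0.6]
opening: 0.0925
gripper_force: 0.0
```

Call:
drive_tool(moves=[93, 36, -16, 0, 0, 0, 0, 93, 36, -16, 0, 0, 0, 0, 93, 36, -16, 0, 0, 0, 0, 93, 36, -16, 0, 0, 0, 0, 93, 36, -16, 0, 0, 0, 0, 93, 36, -16, 0, 0, 0, 0, 93, 36, -16, 0, 0, 0, 0, 93, 36, -16, 0, 0, 0, 0])

```text
t: 1.7
tool_pos: [0.3749, -0.1474, 0.4045]
orientation: [-2.881, -1.252, 0.0]
force: [0.1, 0.5, 0.2]
opening: 0.0931
gripper_force: 0.0
```

```bash
cat > go.py <<'E'
import sys,numpy as np
from plant import robot
from scipy.spatial.transform import Rotation as Ro
# usage: go.py x y z yaw(deg, of tool x)
def go(x,y,z,yaw):
    s=robot.read_state();R=Ro.from_rotvec(s["orientation"])
    T=Ro.from_matrix(np.c_[[np.cos(yaw),np.sin(yaw),0],[np.sin(yaw),-np.cos(yaw),0],[0,0,-1]])
    d=R.inv().apply(np.array([x,y,z])-s["tool_pos"])*1000;t=(R.inv()*T).as_rotvec(degrees=True)
    print("t",round(s["t"],2),"pos",s["tool_pos"].round(4),"shift mm",d.round(1),"turn",t.round(2),"F",np.round(s["force"],1),"M",np.round(s["wrist_torque"],2),"open",round(s["opening"],4),"q",np.round(s["q"],2))
if __name__=="__main__":
    a=list(map(float,sys.argv[1:]));go(*a[:3],np.radians(a[3]))
E
python3 go.py .4903 .2693 .219 47
```

```text
t 1.7 pos [ 0.3749 -0.1474  0.4045] shift mm [ 383.4 -199.8  185.5] turn [-0.01  0.   -0.01] F [0.1 0.5 0.2] M [-0.03 -0.04 -0.07] open 0.0931 q [-0.5  -0.43  1.99  0.    1.58  0.25]
```

Call:
drive_tool(moves=[93, 38, -20, 0, 0, 0, 0, 93, 38, -20, 0, 0, 0, 0, 93, 38, -20, 0, 0, 0, 0, 93, 38, -20, 0, 0, 0, 0, 93, 38, -20, 0, 0, 0, 0, 93, 38, -20, 0, 0, 0, 0, 93, 38, -20, 0, 0, 0, 0, 93, 38, -20, 0, 0, 0, 0])

```text
t: 2.5
tool_pos: [0.4651, 0.1844, 0.4044]
orientation: [2.881, 1.253, -0.0]
force: [0.8, -1.2, 1.1]
opening: 0.093
gripper_force: 0.0
```

Call:
drive_tool(moves=[93, 30, -15, 20, 0, 0, 0, 93, 20, -10, 40, 0, 0, 0, 93, 0, 0, 40, 0, 0, 0, 93, 0, 0, 0, 0, 0, 0, 93, 0, 0, 0, 0, 0, 0, 93, 0, 0, 0, 0, 0, 0])

```text
t: 3.1
tool_pos: [0.4818, 0.236, 0.3074]
orientation: [2.881, 1.252, 0.005]
force: [-0.8, -0.1, 0.1]
opening: 0.0928
gripper_force: 0.0
```

```bash
python3 go.py .4903 .2693 .219 47; python3 - <<'E'
from plant import robot
import cv2
from h import *
for n in("wrist",):
    c=robot.read_camera(n);cv2.imwrite(f"pics/{n}1.png",c["color"][:,:,::-1]);np.savez(n+"1.npz",**c)
    P=cloud(c);col=c["color"].astype(int);r,g,b=col[...,0],col[...,1],col[...,2];X,Y,z=P[...,0],P[...,1],P[...,2]
    gr=(c["depth"]>0)&(abs(z-.072)<.005)&(abs(X-.49)<.05)&(abs(Y-.27)<.05)
    print(gr.sum(),P[gr].mean(0).round(4),cv2.minAreaRect((P[gr][:,:2]*1000).astype(np.float32)))
E
```

```text
t 3.1 pos [0.4818 0.236  0.3074] shift mm [ 29.9 -16.7  88.4] turn [ 0.09 -0.17 -0.03] F [-0.8 -0.1  0.1] M [-0.03 -0.04 -0.03] open 0.0928 q [ 0.36  0.03  1.78 -0.    1.33  1.11]
1537 [0.4936 0.2695 0.0703] ((493.0931701660156, 269.2882080078125), (23.548288345336914, 23.799991607666016), 46.81660461425781)
```

View pics/wrist1.png

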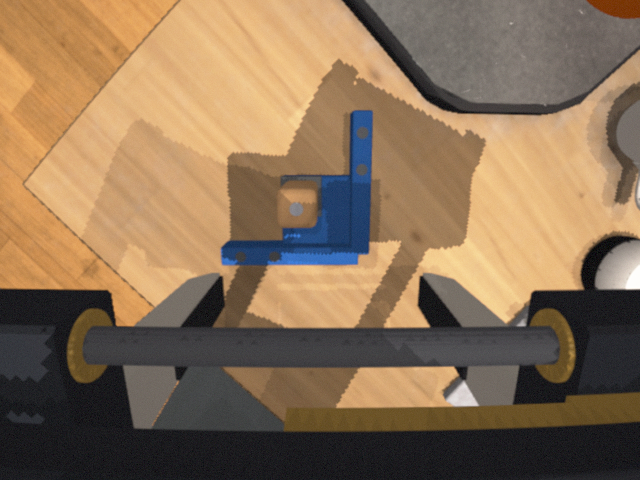

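The wrist view shows the square and its grip top at about (297,208), upright and aligned with the fingers. Measured grip: (0.492, 0.269), yaw 47°.

Call:
drive_tool(moves=[93, 16, -8, 0, 0, 0, 0, 93, 15, -8, 0, 0, 0, 0, 93, 0, 0, 10, 0, 0, 0, 93, 0, 0, 20, 0, 0, 0, 93, 0, 0, 20, 0, 0, 0, 93, 0, 0, 20, 0, 0, 0, 93, 0, 0, 18, 0, 0, 0, 93, 0, 0, 0, 0, 0, 0])

```text
t: 3.95
tool_pos: [0.4894, 0.2684, 0.2146]
orientation: [2.881, 1.252, -0.006]
force: [-1.3, -0.4, -0.3]
opening: 0.0932
gripper_force: 0.0
```

```bash
python3 go.py .4915 .2693 .219 47
```

```text
t 3.95 pos [0.4894 0.2684 0.2146] shift mm [ 2.1  1.  -4.4] turn [-0.08  0.21 -0.02] F [-1.3 -0.4 -0.3] M [-0.05 -0.05 -0.02] open 0.0932 q [ 0.41  0.2   1.78 -0.    1.17  1.16]
```

Call:
drive_tool(moves=[93, 2, 1, -4, 0, 0, 0, 93, 0, 0, 0, 0, 0, 0, 20, 0, 0, 0, 0, 0, 0, 20, 0, 0, 0, 0, 0, 0, 20, 0, 0, 0, 0, 0, 0, 20, 0, 0, 0, 0, 0, 0, 20, 0, 0, 0, 0, 0, 0, 20, 0, 0, 0, 0, 0, 0], grip_force=50)

```text
t: 4.75
tool_pos: [0.4924, 0.2705, 0.2207]
orientation: [-2.881, -1.253, 0.0]
force: [0.5, 0.0, 0.5]
opening: 0.0499
gripper_force: 0.0
```

Call:
drive_tool(moves=[15, 0, 0, 0, 0, 0, 0, 15, 0, 0, 0, 0, 0, 0, 15, 0, 0, 0, 0, 0, 0])

```text
t: 5.05
tool_pos: [0.4925, 0.2705, 0.2207]
orientation: [2.881, 1.253, 0.0]
force: [2.1, -0.1, -1.4]
opening: 0.0257
gripper_force: 0.7
```

Call:
drive_tool(moves=[15, 0, 0, 0, 0, 0, 0, 15, 0, 0, 0, 0, 0, 0, 15, 0, 0, 0, 0, 0, 0, 15, 0, 0, 0, 0, 0, 0])

```text
t: 5.45
tool_pos: [0.4925, 0.2704, 0.2207]
orientation: [2.881, 1.253, 0.0]
force: [1.1, -0.8, -0.7]
opening: 0.0238
gripper_force: 50.0
```

```bash
python3 go.py .4915 .2693 .219 47;  python3 - <<'E'
from plant import robot
import cv2
from h import *
c=robot.read_camera("wrist");cv2.imwrite("pics/wrist2.png",c["color"][:,:,::-1])
E
```

```text
t 5.45 pos [0.4925 0.2704 0.2207] shift mm [-1.5  0.   1.7] turn [ 0.01 -0.    0.01] F [ 1.1 -0.8 -0.7] M [-0.1  -0.19 -0.  ] open 0.0238 q [ 0.41  0.19  1.77 -0.    1.18  1.16]
```

View pics/wrist2.png

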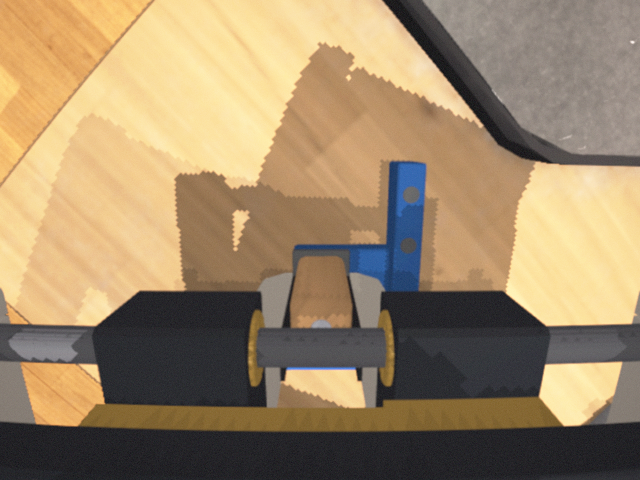

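Gripped firmly (24 mm opening, 50 N); the grip sits flush between the pads. Now I lift and carry it.

Call:
drive_tool(moves=[15, 0, 0, -15, 0, 0, 0, 15, 0, 0, -30, 0, 0, 0, 15, 0, 0, -30, 0, 0, 0, 15, -15, 15, -10, 0, 0, 0, 15, -30, 30, 0, 0, 0, 0, 15, -30, 30, 0, 0, 0, 0, 15, -30, 30, 0, 0, 0, 0, 15, -30, 30, 0, 0, 0, 0], grip_force=60)

```text
t: 6.3
tool_pos: [0.4987, 0.0783, 0.3065]
orientation: [-2.88, -1.254, -0.0]
force: [-0.1, 0.1, -2.9]
opening: 0.0238
gripper_force: 60.0
```

Call:
drive_tool(moves=[15, -30, 30, 0, 0, 0, 0, 15, -20, 20, 0, 0, 0, 0, 15, -10, 10, 0, 0, 0, 0, 15, 0, 0, 0, 0, 0, -5, 15, 0, 0, 0, 0, 0, -8, 15, 0, 0, 0, 0, 0, -8, 15, 0, 0, 0, 0, 0, -8, 15, 0, 0, 0, 0, 0, -8])

```text
t: 7.1
tool_pos: [0.502, -0.0044, 0.3061]
orientation: [-2.327, -2.109, -0.0]
force: [0.2, 0.7, -3.4]
opening: 0.0236
gripper_force: 60.0
```

Call:
drive_tool(moves=[15, 0, 0, 0, 0, 0, -8, 15, 0, 0, 0, 0, 0, -5, 15, 0, 0, 0, 0, 0, -2.5, 15, 0, 0, 0, 0, 0, 0, 15, 0, 0, 0, 0, 0, 0])

```text
t: 7.6
tool_pos: [0.5021, -0.0046, 0.306]
orientation: [-2.031, -2.397, -0.0]
force: [0.1, -0.8, -3.8]
opening: 0.0242
gripper_force: 60.0
```

```bash
python3 go.py .5034 -.0066 .25 99.6;  python3 - <<'E'
from plant import robot
import cv2
from h import *
for n in("wrist","top"):
    c=robot.read_camera(n);cv2.imwrite(f"pics/{n}3.png",c["color"][:,:,::-1]);np.savez(n+"3.npz",**c)
E
```

```text
t 7.6 pos [ 0.5021 -0.0046  0.306 ] shift mm [-2.2  1.  55.9] turn [-0.01 -0.02 -0.14] F [ 0.1 -0.8 -3.8] M [ 0.01 -0.   -0.  ] open 0.0242 q [-0.11 -0.07  1.87  0.    1.34 -0.28]
```

View pics/wrist3.png

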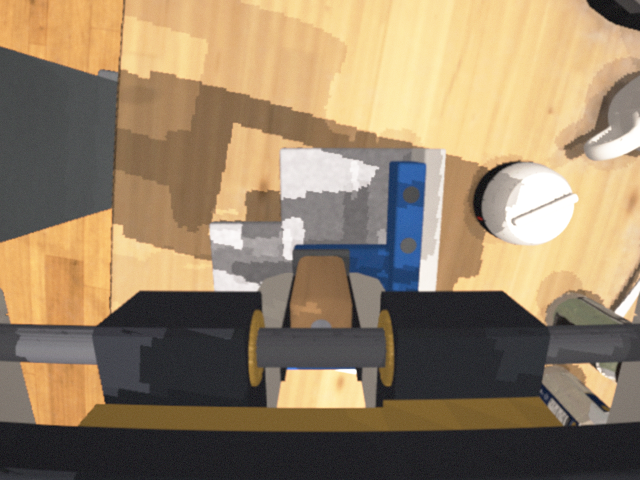

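The wrist view shows the blue y-leg at (405,230), parallel to the white back rail at (440,220) with a gap on the right. I measure the offset and angle in this same view.

```bash
python3 - <<'E'
from h import *
ang=lambda v:np.degrees(np.arctan2(v[1],v[0]))
for n in("wrist","top"):
    c=dict(np.load(n+"3.npz"));P=cloud(c);col=c["color"].astype(int);r,g,b=col[...,0],col[...,1],col[...,2];X,Y,z=P[...,0],P[...,1],P[...,2];ok=c["depth"]>0
    bl=ok&(b>r+60)&(b>g+30)&(z>.095)&(z<.125)&(abs(X-.5)<.12)&(abs(Y)<.13)
    yl=np.array([.986,.167]);xl=np.array([.167,-.986]);O=np.array([.5021,-.0046])
    A=P[...,:2]-O
    m=bl&(abs(A@yl-.043)<.012)&(A@xl<-.02)
    if m.sum()>20:
        o,v=line(P[m][:,:2]);v=v if v[1]<0 else -v;print(n,"y-leg",m.sum(),"z",np.median(z[m]).round(4),"yaw",ang(v).round(2),"mid offset",((o-O)@yl).round(4), "x end",((P[m][:,:2]-O)@xl).min().round(4))
    w=ok&(abs(z-.048)<.006)&(r>140)&(b>140)
    m=w&(abs((P[...,:2]-np.array([.5725,0]))@yl)<.014)&(Y<.085)&(Y>-.08)
    if m.sum()>20:
        o,v=line(P[m][:,:2]);v=v if v[1]<0 else -v;e=(P[m][:,:2]-O)
        print(n,"rail",m.sum(),"yaw",ang(v).round(2),"mid offset",((o-O)@yl).round(4),"inner/outer pct",np.percentile(e@yl,[2,98]).round(4),"x end",(e@xl).min().round(4))
E
```

```text
wrist y-leg 2259 z 0.1077 yaw -80.37 mid offset 0.0412 x end -0.0598
wrist rail 2519 yaw -79.93 mid offset 0.0721 inner/outer pct [0.0661 0.078 ] x end -0.0656
```

Call:
drive_tool(moves=[15, 0, 0, 15, 0, 0, 0, 15, 0, 0, 25, 0, 0, 0, 15, 0, 0, 18, 0, 0, 0, 15, 0, 0, 8, 0, 0, 0, 15, 0, 0, 2, 0, 0, 0, 15, 0, 0, 0, 0, 0, 0])

```text
t: 8.3
tool_pos: [0.5022, -0.0051, 0.2377]
orientation: [-2.03, -2.398, 0.0]
force: [1.0, -0.2, -3.3]
opening: 0.0235
gripper_force: 60.0
```

Call:
drive_tool(moves=[15, 0, 0, 1, 0, 0, 0, 15, 0, 0, 1, 0, 0, 0, 15, 0, 0, 0, 0, 0, 0])

```text
t: 8.6
tool_pos: [0.5024, -0.0052, 0.2363]
orientation: [2.029, 2.397, 0.001]
force: [0.1, -0.2, -4.2]
opening: 0.0236
gripper_force: 60.0
```

```bash
python3 go.py .5202 -.0342 .2332 99.6
```

```text
t 8.6 pos [ 0.5024 -0.0052  0.2363] shift mm [-31.6  12.7   3.1] turn [ 0.06  0.02 -0.09] F [ 0.1 -0.2 -4.2] M [-0.02  0.01 -0.05] open 0.0236 q [-0.11  0.02  1.93 -0.    1.2  -0.28]
```

Call:
drive_tool(moves=[15, 0, 0, 1, 0, 0, 0, 15, 0, 0, 1.2, 0, 0, 0, 15, 0, 5, 0, 0, 0, 0, 15, 0, 4, 0, 0, 0, 0, 15, 0, 0, 0, 0, 0, 0])

```text
t: 9.1
tool_pos: [0.5117, -0.0036, 0.2337]
orientation: [2.029, 2.398, 0.001]
force: [0.1, 0.6, -3.0]
opening: 0.0238
gripper_force: 60.0
```

Call:
drive_tool(moves=[15, 0, 1, 0, 0, 0, 0, 15, 0, 1, 0, 0, 0, 0, 15, 0, 0, 0, 0, 0, 0])

```text
t: 9.4
tool_pos: [0.5131, -0.0033, 0.2335]
orientation: [2.03, 2.398, 0.0]
force: [0.2, 0.4, -3.7]
opening: 0.0239
gripper_force: 60.0
```

Call:
drive_tool(moves=[15, 0, 1, 0, 0, 0, 0, 15, 0, 0, 0, 0, 0, 0])

```text
t: 9.6
tool_pos: [0.514, -0.0032, 0.2336]
orientation: [2.03, 2.398, 0.0]
force: [-0.3, 0.6, -5.0]
opening: 0.0235
gripper_force: 60.0
```

Call:
drive_tool(moves=[15, 0, 1, 0, 0, 0, 0, 15, 0, 0, 0, 0, 0, 0])

```text
t: 9.8
tool_pos: [0.5151, -0.003, 0.2336]
orientation: [2.03, 2.398, 0.0]
force: [0.8, 0.4, -3.9]
opening: 0.0233
gripper_force: 60.0
```

Call:
drive_tool(moves=[15, 0, 1, 0, 0, 0, 0, 15, 0, 0, 0, 0, 0, 0])

```text
t: 10.0
tool_pos: [0.5161, -0.0028, 0.2336]
orientation: [2.03, 2.398, 0.0]
force: [-0.7, 0.6, -3.0]
opening: 0.0237
gripper_force: 60.0
```

Call:
drive_tool(moves=[15, 0, 1, 0, 0, 0, 0, 15, 0, 0, 0, 0, 0, 0])

```text
t: 10.2
tool_pos: [0.5169, -0.0027, 0.2335]
orientation: [-2.029, -2.398, 0.0]
force: [-1.8, 0.1, -3.3]
opening: 0.0241
gripper_force: 60.0
```

Call:
drive_tool(moves=[15, 0, 1, 0, 0, 0, 0, 15, 0, 0, 0, 0, 0, 0])

```text
t: 10.4
tool_pos: [0.5173, -0.0026, 0.2331]
orientation: [-2.029, -2.397, 0.003]
force: [-5.2, -0.9, -1.3]
opening: 0.0238
gripper_force: 60.0
```

Back-rail contact found. Easing off slightly, then sliding toward the post.

Call:
drive_tool(moves=[15, 0, -1, 0, 0, 0, 0, 15, -5, 0, 0, 0, 0, 0, 15, -5, 0, 0, 0, 0, 0, 15, -5, 0, 0, 0, 0, 0, 15, 0, 0, 0, 0, 0, 0])

```text
t: 10.9
tool_pos: [0.5195, -0.0182, 0.2335]
orientation: [2.031, 2.397, -0.0]
force: [-2.7, -0.7, -3.8]
opening: 0.024
gripper_force: 60.0
```

Call:
drive_tool(moves=[15, -4, 0, 0, 0, 0, 0, 15, -4, 0, 0, 0, 0, 0, 15, -2, 0, 0, 0, 0, 0, 15, 0, 0, 0, 0, 0, 0])

```text
t: 11.3
tool_pos: [0.5211, -0.0276, 0.2335]
orientation: [-2.03, -2.398, 0.0]
force: [-1.1, 0.8, -3.9]
opening: 0.0234
gripper_force: 60.0
```

```bash
python3 go.py .5202 -.0342 .2332 99.6
```

```text
t 11.3 pos [ 0.5211 -0.0276  0.2335] shift mm [-6.4 -2.   0.3] turn [-0.01  0.   -0.11] F [-1.1  0.8 -3.9] M [ 0.4   0.28 -0.14] open 0.0234 q [-0.15  0.07  1.87 -0.    1.19 -0.32]
```

Call:
drive_tool(moves=[15, -2, 0, 0, 0, 0, 0, 15, -2, 0, 0, 0, 0, 0, 15, 0, 0, 0, 0, 0, 0])

```text
t: 11.6
tool_pos: [0.5217, -0.0314, 0.2335]
orientation: [-2.03, -2.398, 0.0]
force: [-2.4, 1.8, -4.8]
opening: 0.0239
gripper_force: 60.0
```

Call:
drive_tool(moves=[15, -1, 0, 0, 0, 0, 0, 15, -1, 0, 0, 0, 0, 0, 15, 0, 0, 0, 0, 0, 0])

```text
t: 11.9
tool_pos: [0.522, -0.0333, 0.2335]
orientation: [-2.03, -2.398, 0.0]
force: [-1.8, 2.3, -4.5]
opening: 0.0239
gripper_force: 60.0
```

Call:
drive_tool(moves=[15, -1, 0, 0, 0, 0, 0, 15, 0, 0, 0, 0, 0, 0])

```text
t: 12.1
tool_pos: [0.5222, -0.0343, 0.2335]
orientation: [-2.03, -2.398, 0.0]
force: [-2.4, 1.9, -4.3]
opening: 0.0237
gripper_force: 60.0
```

Call:
drive_tool(moves=[15, -1, 0, 0, 0, 0, 0, 15, 0, 0, 0, 0, 0, 0])

```text
t: 12.3
tool_pos: [0.5224, -0.0351, 0.2335]
orientation: [-2.029, -2.398, -0.0]
force: [-2.5, 4.5, -3.6]
opening: 0.0235
gripper_force: 60.0
```

Call:
drive_tool(moves=[15, -1, 0.5, 0, 0, 0, 0, 15, 0, 0, 0, 0, 0, 0])

```text
t: 12.5
tool_pos: [0.5227, -0.0355, 0.2335]
orientation: [-2.028, -2.396, -0.0]
force: [-7.6, 7.3, 0.9]
opening: 0.0238
gripper_force: 60.0
```

Call:
drive_tool(moves=[15, -1, 1, 0, 0, 0, 0, 15, 0, 0, 0, 0, 0, 0])

```text
t: 12.7
tool_pos: [0.5232, -0.0358, 0.2335]
orientation: [-2.026, -2.395, 0.001]
force: [-13.3, 10.8, 7.0]
opening: 0.0235
gripper_force: 60.0
```

```bash
python3 go.py .5202 -.0342 .2332 99.6
```

```text
t 12.7 pos [ 0.5232 -0.0358  0.2335] shift mm [ 2.1 -2.7  0.3] turn [-0.21 -0.19 -0.06] F [-13.3  10.8   7. ] M [ 1.87  2.09 -0.07] open 0.0235 q [-0.17  0.08  1.86  0.    1.2  -0.33]
```

```bash
python3 - <<'E'
from plant import robot
import cv2
from h import *
ang=lambda v:np.degrees(np.arctan2(v[1],v[0]))
ims=[]
for n in("wrist","scene","top"):
    c=robot.read_camera(n);np.savez(n+"4.npz",**c)
    im=c["color"][:,:,::-1]
    ims.append(im if n=="wrist" else cv2.resize(im[170:290,270:430] if n=="scene" else im[180:300,250:410],(640,480)))
    P=cloud(c);col=c["color"].astype(int);r,g,b=col[...,0],col[...,1],col[...,2];X,Y,z=P[...,0],P[...,1],P[...,2];ok=c["depth"]>0
    yl=np.array([.986,.167]);xl=np.array([.167,-.986]);K=np.array([.578,-.0752])
    A=P[...,:2]-K;lx,ly=A@xl,A@yl
    w=ok&(abs(z-.048)<.006)&(r>120)&(b>120)
    for nm,m in(("back",w&(abs(ly-.007)<.013)&(lx>-.15)&(lx<-.01)),("side",w&(abs(lx-.007)<.02)&(ly<-.025)&(ly>-.16))):
        if m.sum()>30:
            o,v=line(P[m][:,:2]);print(n,nm,m.sum(),"dir mod90",(ang(v)%90).round(2),"off",((o-K)@(yl if nm=="back" else xl)).round(4))
    bl=ok&(b>r+60)&(b>g+30)&(z>.02)&(z<.06)&(lx>-.13)&(lx<.01)&(ly>-.13)&(ly<.01)
    for nm,m in(("yleg",bl&(ly>-.016)&(lx<-.03)),("xleg",bl&(lx>-.016)&(ly<-.03))):
        if m.sum()>30:
            o,v=line(P[m][:,:2]);a=np.c_[lx[m],ly[m],np.ones(m.sum())];co=np.linalg.lstsq(a,z[m],rcond=None)[0]
            print(n,nm,m.sum(),"dir",(ang(v)%90).round(2),"off",((o-K)@(yl if nm=="yleg" else xl)).round(4),"z",np.median(z[m]).round(4),"slope mrad",(co[:2]*1000).round(0))
cv2.imwrite("pics/w4.png",ims[0]);cv2.imwrite("pics/s4.png",np.hstack([cv2.resize(i,(400,300)) for i in ims[1:]]))
E
```

```text
wrist back 7252 dir mod90 9.53 off 0.0078
wrist side 2275 dir mod90 9.58 off 0.0073
wrist yleg 3684 dir 5.97 off -0.0078 z 0.0352 slope mrad [-31. 480.]
wrist xleg 41 dir 10.22 off 0.0004 z 0.0352 slope mrad [-968.   -5.]
scene back 197 dir mod90 10.09 off 0.0072
scene side 127 dir mod90 12.43 off 0.0054
scene yleg 113 dir 7.47 off -0.0109 z 0.0335 slope mrad [ -1. 412.]
scene xleg 115 dir 9.67 off -0.0097 z 0.0336 slope mrad [261.  -0.]
top back 124 dir mod90 9.61 off 0.0066
top side 220 dir mod90 8.47 off 0.0077
```

View pics/w4.png

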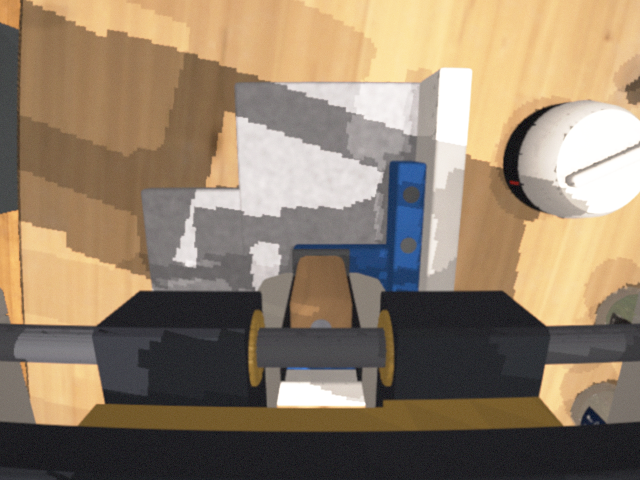

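View pics/s4.png

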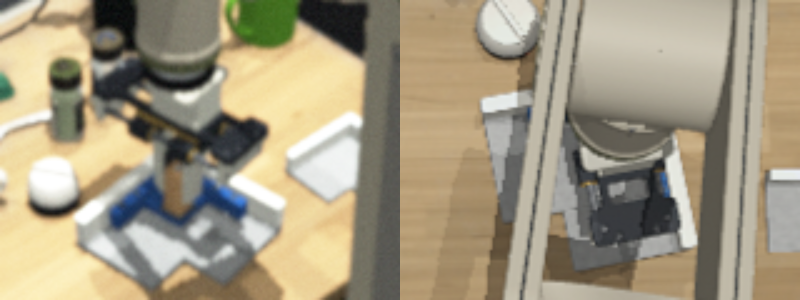

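```bash
python3 - <<'E'
from h import *
ang=lambda v:np.degrees(np.arctan2(v[1],v[0]))
c=dict(np.load("wrist4.npz"));P=cloud(c);col=c["color"].astype(int);r,g,b=col[...,0],col[...,1],col[...,2];z=P[...,2];ok=c["depth"]>0
yl=np.array([.986,.167]);xl=np.array([.167,-.986]);A=P[...,:2]-np.array([.578,-.0752]);lx,ly=A@xl,A@yl
bl=ok&(b>r+40)&(b>g+20)&(lx<-.03)&(lx>-.13)&(ly>-.03)&(ly<.01)
w=ok&(abs(z-.048)<.004)&(r>120)&(b>120)&(abs(ly-.007)<.015)&(lx<-.02)
t=bl&(abs(z-.036)<.004)
for nm,m in(("leg",t),("rail",w)):
    o=[];i=[];xs=[]
    for x0 in np.arange(-.15,-.04,.004):
        s=ly[m&(abs(lx-x0)<.002)]
        if len(s)>20: xs.append(x0);i.append(np.percentile(s,1));o.append(np.percentile(s,99))
    for e,q in(("inner",i),("outer",o)):
        k=np.polyfit(xs[1:-1],q[1:-1],1);print(nm,e,"slope deg",np.degrees(k[0]).round(2),"ly at lx=-.09",np.polyval(k,-.09).round(4))
    print(nm,"lx ext",np.percentile(lx[m],[.3,99.7]).round(4))
A2=np.c_[lx[t],ly[t],np.ones(t.sum())];co=np.linalg.lstsq(A2,z[t],rcond=None)[0];print("leg top plane slopes mrad",(co[:2]*1e3).round(1),np.percentile(z[t],[5,50,95]).round(4))
E
```

```text
leg inner slope deg -0.12 ly at lx=-.09 -0.0124
leg outer slope deg -0.19 ly at lx=-.09 0.0008
leg lx ext [-0.1084 -0.0446]
rail inner slope deg 0.03 ly at lx=-.09 0.0016
rail outer slope deg -0.17 ly at lx=-.09 0.0151
rail lx ext [-0.1481 -0.0494]
leg top plane slopes mrad [-1.9 37.8] [0.034  0.0353 0.0364]
```

The rails are square to each other (9.53° and 9.58° mod 90) and the leg sits against the back rail, its end 39.7 mm from the rail's (40 expected). I press slightly harder, correct the small tool tilt and settle.

Call:
drive_tool(moves=[15, -0.3, 0.3, -0.3, -0.2, -0.2, 0, 15, 0, 0, 0, 0, 0, 0, 15, 0, 0, 0, 0, 0, 0, 15, 0, 0, 0, 0, 0, 0, 15, 0, 0, 0, 0, 0, 0])

```text
t: 13.35
tool_pos: [0.5228, -0.0355, 0.2333]
orientation: [-2.027, -2.397, 0.001]
force: [-16.1, 13.5, 8.7]
opening: 0.0238
gripper_force: 60.0
```

```bash
python3 go.py .5202 -.0342 .2332 99.6; python3 - <<'E'
from plant import robot
from h import *
ang=lambda v:np.degrees(np.arctan2(v[1],v[0]))
c=robot.read_camera("wrist");P=cloud(c);col=c["color"].astype(int);r,g,b=col[...,0],col[...,1],col[...,2];z=P[...,2];ok=c["depth"]>0
yl=np.array([.986,.167]);xl=np.array([.167,-.986]);A=P[...,:2]-np.array([.578,-.0752]);lx,ly=A@xl,A@yl
w=ok&(abs(z-.048)<.005)&(r>120)&(b>120)
for nm,m in(("back",w&(abs(ly-.007)<.013)&(lx>-.15)&(lx<-.01)),("side",w&(abs(lx-.007)<.02)&(ly<-.025)&(ly>-.16))):
    o,v=line(P[m][:,:2]);print(nm,m.sum(),(ang(v)%90).round(2),ly[m].min(),ly[m].max())
t=ok&(b>r+40)&(b>g+20)&(lx<-.03)&(lx>-.13)&(ly>-.03)&(ly<.01)&(abs(z-.036)<.004)
print("leg end",np.percentile(lx[t],.3).round(4),"outer",np.percentile(ly[t],99).round(4),"z",np.median(z[t]).round(4))
E
```

```text
t 13.35 pos [ 0.5228 -0.0355  0.2333] shift mm [ 1.7 -2.4  0.1] turn [-0.12 -0.07 -0.05] F [-16.1  13.5   8.7] M [ 2.36  2.81 -0.16] open 0.0238 q [-0.17  0.08  1.87  0.    1.2  -0.33]
back 7113 9.53 0.0010989300354971644 0.016030884602402103
side 2190 9.66 -0.07068468224411302 -0.025621443668549293
leg end -0.1084 outer 0.0009 z 0.0351
```

```bash
python3 -c "
from plant import robot
print(robot.close_job())"
```

```text
the job is handed in; nothing more can be done
None
```

The square is seated in the ledge's corner, still gripped at 60 N and pressed at about 15 N against each side. The side rail measures square to the back rail within about 0.1°, nothing around it was touched, and I handed the job in at about 13.4 s; no verdict came back.

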